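# Back the foil spool off by one ratchet notch

### The arm

A 7-joint arm with a two-finger parallel gripper is mounted at the origin on a cart in front of the work surface, level with it; the furniture and walls round the work are solid. World frame = base frame: x ahead of the robot, y to its left, z up, the work surface at z = 0. Lengths are in m, angles in rad, forces in N, time in s.
With the tool pointing down it reaches from about 0.4 to 0.9 m from the base axis. Payload 5.6 kg.
Tool frame: the origin (TCP) lies midway between the tips of the shut fingers; the grasp point (between the pads) lies 19 mm behind it; z points along the fingers, y is the line along which they close (so a half turn about z gives the same grasp; the last joint's range is limited). The gripper opens to 92 mm and grips with 3 to 60 N. Pads are 20 mm wide; open, the fingers measure 128 mm over their backs; the gripper's body (75 mm by 189 mm) begins 69 mm behind the grasp point.
Start: joints at [-1.198, 0.468, -0.012, 1.603, 0.006, 1.071, -0.056], TCP at [0.263, 0.595, 0.215] pointing down, gripper open.
Joint ranges: [-2.53, 2.53], [-0.31, 2.02], [-1.57, 1.55], [0.28, 2.44], [-1.29, 4.43], [0.15, 1.84], [-2.92, 2.92]. Speed limits (rad/s): [2.57, 2.57, 3.14, 3.14, 3.14, 3.14, 3.14].

### API

Orientations are given as a 3x3 rotation matrix whose columns are the frame's x, y, z axes.
In Python, from station import env, effector, solver, viewer, workorder, search_frame, tip_of gives the robot as it stands. Calls block until the motion is done:
- env.reach(position, orientation): joint-space move of the TCP to a pose.
- env.movel(position, frame=None, rate=0.15): straight line of the TCP; frame=None keeps the orientation; rate is the mean speed in m/s.
- env.goto_joints(angles): joint-space move.
- effector.release() and effector.grasp(squeeze=None): open the fingers fully, or close them until they stop; squeeze is the grip in N (None keeps the last).
- env.pause(seconds).
- solver.inverse_kinematics(position, orientation): joint angles nearest the present ones, or None.
- env.sense(): the state.
- viewer.read_camera(name): name is "scene" or "top" or "wrist"; returns (picture, depth): 384x512x3 uint8, red, green, blue; 384x512 float32, m along the optical axis (not along the pixel's ray), 0 where there is no reading.
- viewer.camera_info(name): a dict with "intrinsics" (3x3 intrinsics, pixels), "eye" and "rotation" of the camera in the world; the wrist camera has in their place "T_tool_cam" (4x4, takes a point from camera to tool coordinates, whose origin is the TCP and whose axes are the flange's). Camera axes: x right, y up, looking along -z (the intrinsics and any distortion apply to the point x, -y, -z); pixel columns grow to the right and rows downward; lengths in m; the calibration is good to about 2 mm. A picture is of the moment at which its call begins: read the wrist's pose just before it. camera_info takes no time and is no camera call.
A pose or a line that the arm cannot do raises env.PlanningError and nothing moves.
- workorder.finish_job(): hands the job in; it is judged then, once.
Trained networks look in the newest picture that a camera, given by its name, has taken for a name from the list of things; names that differ only in an ending like _2 or _b are one class to them, and where a whole thing is asked for, a point or a joint stands for the part that bears it (a point fixed in the world has none). Each returns a list of dicts, best first, with "score" (0 to 1); they miss things now and then, are a little off and sometimes report something else, mostly with a low value. They report only what shows in the picture. A call takes as long as a camera call.
- search_frame(camera, name): "at" ([x, y, z] in m, in world coordinates, good to about 4 mm: the middle of the surface that is visible of it).
- tip_of(camera, name): "at" ([x, y, z] in m, in world coordinates, good to about 4 mm: a listed point, or the origin of a listed thing).
The state is a dict: "t": time; "joint_positions": joint angles; "joint_velocities": joint speeds; "tau": joint torques, N m; "ee_pos": TCP position; "tcp_rot": TCP orientation; "wrist_force": force on the tool from outside, world axes, zero at the start; "moment": the same for the moment, N m; "gripper_width": finger opening in m; "grasp_force": force on a finger pad.
Only numpy, scipy, OpenCV 4.12 (cv2) and the standard library are available. Lean on these libraries where they do the work, as an engineer would, in place of code of your own. Each camera call takes 0.05 s, during which the arm holds its last target. There are 200 camera calls.

### The job

The spool on the ratchet stand is wound too tight: back it off by exactly one notch, pushing with a fingertip. Push the pawl's cross bar to the right until the pawl lifts off the toothed wheel and stays tipped back; push the wheel backward (clockwise as the robot sees it, the top peg moving to the right) by one tooth; then push the bar back to the left so that the pawl drops into the next tooth gap, and leave the wheel backed up against the pawl. Leave the vial, the clear box and the long white box where they are.

Things in the scene. Friction and masses are not known exactly. Their poses are not given: they have to be found in the camera images.
- winder: Fixed metal ratchet stand, grey base 125 x 240 x 12 mm. Origin on the worktop straight below the toothed wheel's centre. x axis: along the wheel's axle, away from the robot; y left, z up. To the right of the wheel a post carries the pawl; its pivot is at y = -76, z = 103 mm. Nothing on the stand is ever higher than 170 mm. A copper spool (radius 48 mm) sits behind the wheel and turns with it
- hub (a point): Front of the hub of the steel toothed wheel, on the axle, 82 mm above the worktop and 20 mm in front of the wheel's middle plane. The wheel has 10 saw teeth, outer radius 56 mm, 8 mm thick (stand x = -4 to 4 mm). Four pegs, a quarter turn apart and 42 mm from the axle, stick out of its front face toward the robot
- push_peg (a point): Middle of the peg nearest the top, 24 mm in front of the wheel's middle plane. All pegs: 10 mm thick, stand x = -4 to -47 mm, end caps 16 mm across. At wheel = 0 it is 30 deg left of straight up (stand y = 21, z = 118 mm), one notch farther back 6 deg right of it (y = -4, z = 124 mm). Push it to the right from its left side
- pawl_bar (a point): Middle of the pawl's cross bar: 12 mm thick, 36 mm long along stand x (-18 to 18 mm), on a thin rod 60 mm from the pawl's pivot. Pawl down: y = -51, z = 158 mm, rod leaning left; tipped back: y = -102, z = 158 mm, leaning right. Pushed past upright (y = -76, z = 163 mm) either way it falls on by its own weight; needs under 1 N
- wheel (a joint): Wheel angle, rad; grows backward (clockwise as the robot sees it). 0: a tooth bears on the lowered pawl, which stops it going farther back; starts at -0.12 to 0. One notch is 0.628: it must end there, the next tooth bearing on the pawl. Dropped at about 0.1 to 0.6 the pawl lands in the right gap; the wheel can then be pushed on to it. Stiff (1.5 N at a peg), stays where left
- pawl (a joint): Pawl angle in rad: about 0 when down in a tooth gap (up to 0.2 on the ramp of a tooth), 0.87 when tipped back on its stop; grows as the bar goes to the right
- vial: Loose vial with white cap, 23 mm across, 56 mm high, standing to the left of the stand; origin under its middle. Must not be moved
- cuvette_box: Loose clear box with white lid, 36 x 36 x 62 mm, standing to the left of the stand; origin under its middle. Must not be moved
- slide_box: Loose plain white box, 30 x 82 x 28 mm, lying to the right of the stand; origin under its middle. Must not be moved

How it is judged:
By the outcome, as a careful person would: the job done as asked, in the order asked, and still so for the second after the job is handed in, with the robot touching nothing.
It also fails if it takes over 54 s, if anything falls off the work surface, if the arm or the gripper's body presses on something with over 40 N, if the wrist force passes 120 N, or if a joint passes its speed limit or range.

## Working session

There is one attempt and no reset: what is moved stays moved. The work goes in short steps, each a Python script; the robot and the scene stay as the last script left them, time stands still between calls to the robot, and variables do not carry over. Pictures are saved under pics/ and viewed, at most 10 in all, crops included, and the job is handed in when it is done.

```bash
mkdir -p pics; python3 - <<'E'
from station import *
import cv2,numpy as np
ims=[]
for c in ["scene","top"]:
    p,d=viewer.read_camera(c); cv2.imwrite(f"pics/{c}0.png",p[:,:,::-1])
    i=viewer.camera_info(c); print(c,np.round(i["eye"],3),np.round(i["rotation"],2).tolist())
    for n in ["winder","hub","push_peg","pawl_bar","vial","cuvette_box","slide_box"]:
        print(n,[(np.round(r["at"],4).tolist(),round(r["score"],2)) for r in tip_of(c,n)[:2]])
print(env.sense())
E
```

```text
scene [ 0.26  -0.558  0.748] [[0.87, 0.35, -0.35], [-0.5, 0.63, -0.6], [0.01, 0.69, 0.72]]
winder [([0.5752, -0.0252, 0.0003], 0.64)]
hub [([0.5509, -0.0269, 0.0833], 0.92), ([0.534, 0.131, -0.001], 0.67)]
push_peg []
pawl_bar [([0.5721, -0.0776, 0.1581], 0.47)]
vial [([0.5372, 0.1311, 0.0004], 0.48)]
cuvette_box [([0.6425, 0.1317, -0.0001], 0.71)]
slide_box [([0.5216, -0.2172, 0.0001], 0.68)]
top [ 0.453 -0.075  0.983] [[-0.02, 0.99, -0.14], [-1.0, -0.02, -0.03], [-0.03, 0.13, 0.99]]
winder [([0.5745, -0.0265, -0.0023], 0.74)]
hub [([0.5572, -0.0214, 0.0805], 0.91)]
push_peg [([0.5474, -0.0037, 0.1159], 0.73)]
pawl_bar [([0.5736, -0.0763, 0.1551], 0.67)]
vial [([0.5379, 0.1252, 0.0012], 0.51)]
cuvette_box [([0.6382, 0.1301, -0.0011], 0.87)]
slide_box [([0.5241, -0.2194, 0.0016], 0.57)]
{'t': 0.8, 'joint_positions': array([-1.19800587,  0.46743177, -0.01163195,  1.60265304,  0.00600776,
        1.07141361, -0.05629049]), 'joint_velocities': array([ 6.98683045e-04, -2.35830800e-03,  4.99256044e-05, -7.73154482e-04,
        1.76814751e-03, -1.28036968e-03,  1.61092616e-03]), 'tau': array([-6.16094931e-04, -5.20362318e+01, -1.24739177e-02, -2.44035316e+01,
       -5.66023355e-02,  1.14068220e-02,  8.52903497e-06]), 'ee_pos': array([0.26257983, 0.59463941, 0.21465616]), 'tcp_rot': array([[-9.14785268e-01,  4.03940475e-01,  7.64787555e-05],
       [ 4.03940482e-01,  9.14785262e-01,  1.09000309e-04],
       [-2.59320016e-05,  1.30604743e-04, -9.99999991e-01]]), 'wrist_force': array([0.74351901, 0.70720774, 0.23801555]), 'moment': array([-0.0333072 ,  0.0349391 ,  0.05204062]), 'grasp_force': 0.0, 'gripper_width': 0.09228973805267697}
```

View pics/scene0.png

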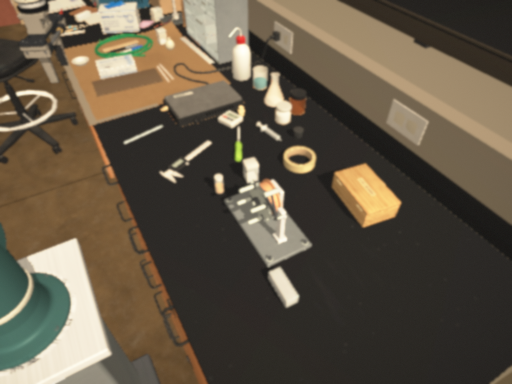

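View pics/top0.png

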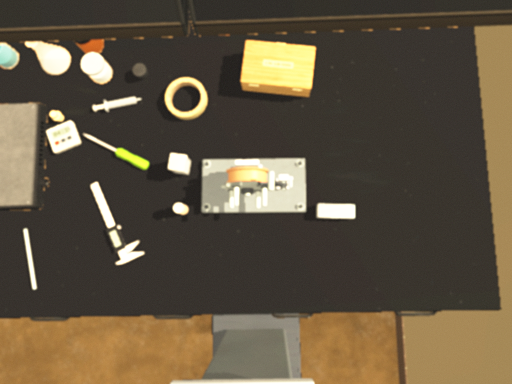

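The stand is aligned with the world axes, with its origin near (0.574, -0.026). The pawl is down and leaning left, at about (280,205) in the scene view. The vial and clear box are on the left, the white box on the right. I'll close the fingers, move above the stand and take one close look.

```bash
cat > h.py <<'E'
from station import *
import numpy as np,cv2
R=np.array([[-1,0,0],[0,1,0],[0,0,-1.]])
def st(m=""):
    s=env.sense(); print(m,"t",round(s["t"],2),np.round(s["ee_pos"],4),"F",np.round(s["wrist_force"],2),flush=True); return s
def look(c,names,f=None):
    p,d=viewer.read_camera(c)
    if f: cv2.imwrite(f"pics/{f}.png",p[:,:,::-1])
    for n in names: print(c,n,[(np.round(r["at"],4).tolist(),round(r["score"],2)) for r in tip_of(c,n)[:2]])
E
python3 - <<'E'
from h import *
effector.grasp(5); st()
env.reach([0.50,0.0,0.30],R); st()
look("wrist",["winder","hub","push_peg","pawl_bar"],"w1")
E
```

```text
t 2.14 [0.2626 0.5946 0.2146] F [ 0.99  0.04 -0.07]
 t 4.44 [0.5001 0.0009 0.2999] F [-0.43 -0.08  0.38]
wrist winder [([0.578, -0.0252, 0.0015], 0.82)]
wrist hub [([0.5544, -0.0307, 0.0811], 0.73), ([0.5705, -0.0765, 0.1577], 0.57)]
wrist push_peg [([0.5524, -0.007, 0.1179], 0.66)]
wrist pawl_bar [([0.5747, -0.0777, 0.1552], 0.97)]
```

View pics/w1.png

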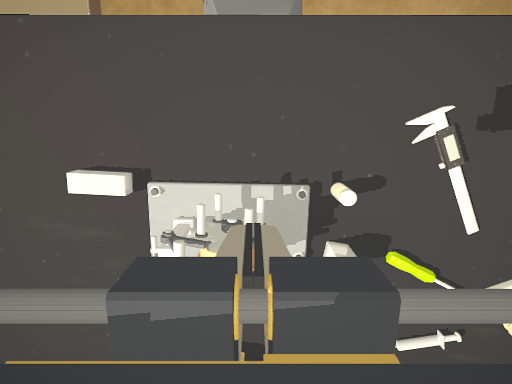

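The wrist view agrees with the fixed cameras: base plate at (150-310, 183-260), vial clear at (343,193). Next I'll push the bar to the right.

```bash
python3 - <<'E'
from h import *
env.reach([0.575,-0.022+0.01,0.21],R)
env.movel([0.575,-0.012,0.150],rate=0.12); st("down")
for y in (-0.05,-0.07,-0.085,-0.0975): env.movel([0.575,y,0.150],rate=0.06); st()
env.movel([0.575,-0.06,0.150]); env.movel([0.575,-0.05,0.21],rate=0.2)
env.reach([0.549,0.05,0.20],R); st()
look("top",["pawl_bar","push_peg"],"t2"); look("scene",["pawl_bar"],"s2")
import cv2
a=cv2.imread("pics/t2.png")[130:240,160:370]; b=cv2.imread("pics/s2.png")[150:290,190:350]
cv2.imwrite("pics/c2.png",np.hstack([cv2.resize(a,(420,300)),cv2.resize(b,(343,300))]))
E
```

```text
down t 5.88 [ 0.5755 -0.0119  0.1512] F [ 0.89 -0.08 -0.54]
 t 6.67 [ 0.575  -0.0498  0.1499] F [-0.15 -0.11 -0.04]
 t 7.15 [ 0.5749 -0.0705  0.15  ] F [ 0.97  0.24 -0.51]
 t 7.55 [ 0.5749 -0.0857  0.15  ] F [-0.48  0.27 -0.4 ]
 t 7.91 [ 0.5749 -0.0983  0.15  ] F [-0.2   0.78 -0.95]
 t 9.26 [0.5481 0.0503 0.1988] F [-1.38 -0.38  0.57]
top pawl_bar [([0.5716, -0.08, 0.1532], 0.65)]
top push_peg []
scene pawl_bar [([0.5719, -0.0767, 0.1596], 0.78)]
```

View pics/c2.png

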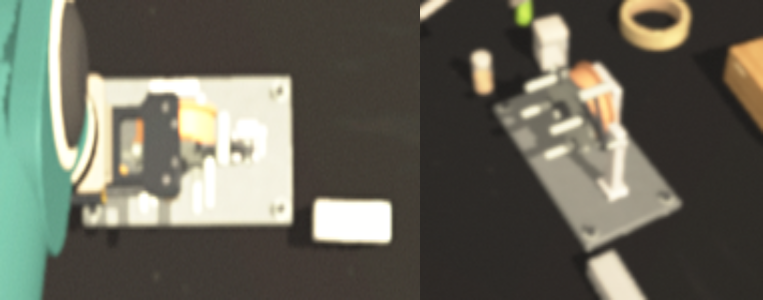

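The top view still shows the bar leaning left (crop x≈222), so the fingertip is narrower than I assumed and didn't take it past upright. The scene picture doesn't show the arm, so I'll check whether that camera is stale. I'll push again, farther, with the tip slightly lower.

```bash
python3 - <<'E'
from h import *
print("scene diff",cv2.absdiff(cv2.imread("pics/scene0.png"),cv2.imread("pics/s2.png")).mean())
env.reach([0.575,-0.02,0.20],R)
env.movel([0.575,-0.03,0.147],rate=0.12)
env.movel([0.575,-0.085,0.147],rate=0.1); st()
for y in (-0.097,-0.105,-0.110,-0.115,-0.119):
    env.movel([0.575,y,0.147],rate=0.05); s=st()
    if s["wrist_force"][1]>5: break
look("wrist",["pawl_bar"],"w3")
env.movel([0.575,-0.08,0.147]); env.movel([0.575,-0.06,0.21],rate=0.2)
env.reach([0.50,0.06,0.24],R); st()
look("top",["pawl_bar"],"t3"); look("wrist",["pawl_bar","push_peg"],"w4")
a=cv2.imread("pics/t3.png")[130:240,160:370]; b=cv2.imread("pics/w4.png")
cv2.imwrite("pics/c3.png",np.hstack([cv2.resize(a,(400,210)),cv2.resize(b,(280,210))]))
E
```

```text
scene diff 3.9421149359809027
 t 11.21 [ 0.575  -0.0847  0.1471] F [-0.9  -0.31 -0.31]
 t 11.6 [ 0.5749 -0.0974  0.147 ] F [-0.49 -0.38 -1.02]
 t 11.91 [ 0.575  -0.1055  0.147 ] F [-0.25  1.03  0.25]
 t 12.16 [ 0.5751 -0.1084  0.1469] F [ 0.79  4.45 -0.44]
 t 12.41 [ 0.5751 -0.1087  0.1468] F [-0.48 13.92  2.79]
wrist pawl_bar [([0.5751, -0.1311, 0.158], 0.73), ([0.5538, -0.0069, 0.116], 0.43)]
 t 14.01 [0.4998 0.0591 0.2392] F [-0.02  0.3  -0.85]
top pawl_bar [([0.5739, -0.0763, 0.1553], 0.5)]
wrist pawl_bar [([0.5742, -0.0762, 0.1583], 0.71)]
wrist push_peg [([0.5542, -0.0067, 0.1164], 0.63)]
```

View pics/c3.png

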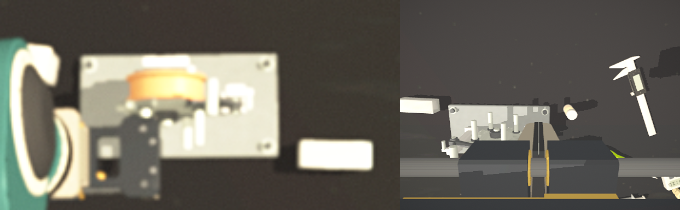

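In the wrist picture taken during the push, the bar was at y=-0.131, on its stop. In both later views it is back at -0.076, so it returned during my retreat. I'll repeat the push gently and watch the bar while backing off in small steps.

```bash
python3 - <<'E'
from h import *
env.reach([0.575,-0.02,0.20],R)
env.movel([0.575,-0.03,0.150],rate=0.15)
env.movel([0.575,-0.085,0.150],rate=0.1)
for y in (-0.100,-0.106): env.movel([0.575,y,0.150],rate=0.05); st()
look("wrist",["pawl_bar"],"w5")
for y in (-0.102,-0.096,-0.09,-0.08):
    env.movel([0.575,y,0.150],rate=0.05); st(); look("wrist",["pawl_bar"],f"w6_{-int(y*1000)}")
print(env.sense()["gripper_width"])
v=[cv2.resize(cv2.imread(f"pics/{n}.png"),(400,300)) for n in ("w5","w6_80")]
cv2.imwrite("pics/c5.png",np.hstack(v))
E
```

```text
t 16.44 [ 0.5749 -0.1005  0.15  ] F [-0.85  0.34 -0.75]
 t 16.71 [ 0.575  -0.1064  0.15  ] F [-0.05  0.31  0.22]
wrist pawl_bar [([0.571, -0.1266, 0.1583], 0.96)]
 t 17.06 [ 0.5751 -0.1014  0.15  ] F [-0.38  0.03  0.49]
wrist pawl_bar [([0.5745, -0.1254, 0.1569], 0.93), ([0.5753, -0.0245, 0.0003], 0.17)]
 t 17.43 [ 0.575  -0.0953  0.1499] F [-0.27 -1.08 -0.14]
wrist pawl_bar [([0.5731, -0.1204, 0.1584], 0.79)]
 t 17.79 [ 0.5751 -0.0894  0.15  ] F [ 0.42  0.24 -0.28]
wrist pawl_bar [([0.5737, -0.1133, 0.1651], 0.88)]
 t 18.24 [ 0.575  -0.0793  0.15  ] F [-0.59 -0.92  0.45]
wrist pawl_bar [([0.5722, -0.1087, 0.1611], 0.9)]
0.0008156063036097326
```

View pics/c5.png

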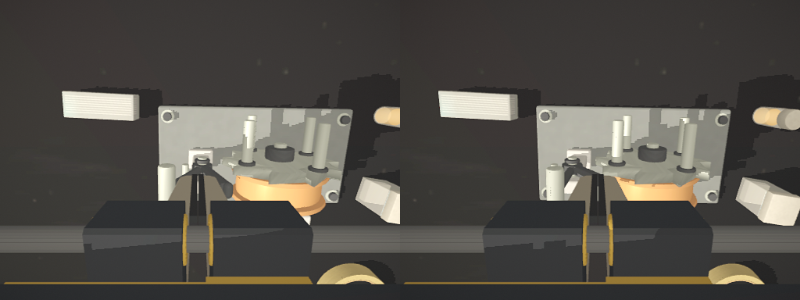

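```bash
python3 - <<'E'
from h import *
look("wrist",["pawl_bar"],"w7"); look("scene",["pawl_bar"],"s7")
env.pause(0.3); look("wrist",["pawl_bar"],"w8")
a=cv2.imread("pics/w8.png")[150:300,150:350]; b=cv2.imread("pics/s7.png")
w=cv2.imread("pics/w5.png")[150:300,150:350]
cv2.imwrite("pics/c7.png",np.vstack([np.hstack([cv2.resize(w,(400,300)),cv2.resize(a,(400,300))]),np.hstack([cv2.resize(b,(400,300)),cv2.resize(b[150:270,210:370],(400,300))])]))
E
```

```text
wrist pawl_bar [([0.5722, -0.1062, 0.1622], 0.69)]
scene pawl_bar [([0.5747, -0.1092, 0.1652], 0.6)]
wrist pawl_bar [([0.5723, -0.1065, 0.162], 0.89)]
```

View pics/c7.png

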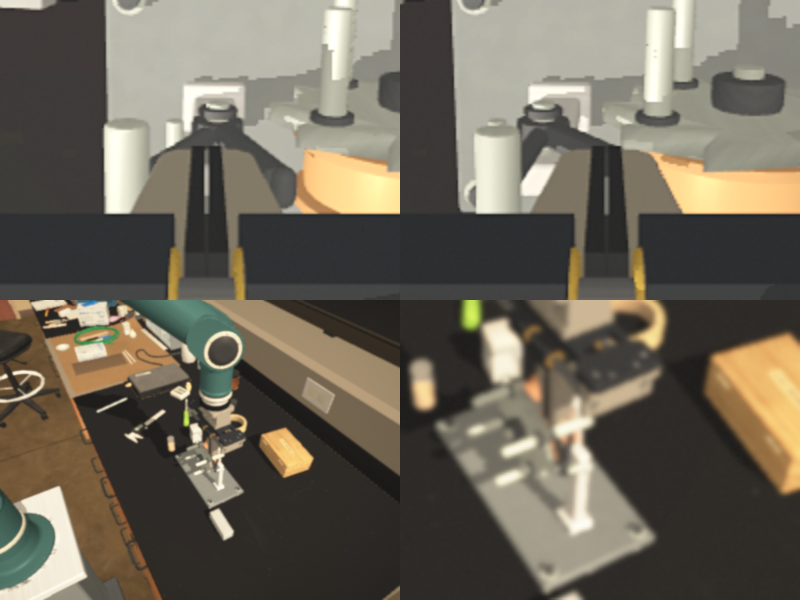

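This explains it. When the pawl tips back, its nose (dark blob at crop (285,185)) rises on the left side of the finger. Retreating left hooked the nose and pulled the pawl back. I'll push with a slightly higher tip, then leave straight up.

```bash
python3 - <<'E'
from h import *
env.movel([0.575,-0.082,0.156],rate=0.08)
env.movel([0.575,-0.1065,0.156],rate=0.07); st("pushed")
env.movel([0.575,-0.1045,0.156],rate=0.05)
env.movel([0.575,-0.1045,0.205],rate=0.12); st("up")
env.reach([0.549,0.034,0.19],R)
look("wrist",["pawl_bar"],"w9"); r=tip_of("wrist","pawl_bar")
if not r or r[0]["at"][1]>-0.115: raise SystemExit("not tipped")
env.movel([0.549,0.034,0.107],rate=0.15); st("down")
for y in (0.02,0.012,0.006,0.0): env.movel([0.549,y,0.107],rate=0.05); st()
look("wrist",["push_peg","pawl_bar"],"w10")
E
```

```text
pushed t 19.69 [ 0.5759 -0.1023  0.1594] F [-8.12 10.23 24.82]
up t 20.5 [ 0.5746 -0.1046  0.2044] F [-0.26  0.85 -0.45]
wrist pawl_bar [([0.5751, -0.1279, 0.1556], 0.8)]
down t 21.98 [0.5496 0.0335 0.1075] F [ 0.24  0.1  -0.64]
 t 22.41 [0.5492 0.0195 0.1074] F [-0.32 -0.35 -1.37]
 t 22.72 [0.5492 0.0119 0.1072] F [0.34 0.97 0.77]
 t 22.98 [0.5493 0.0058 0.1071] F [-0.04  1.91  0.9 ]
 t 23.25 [ 0.5489 -0.0007  0.1069] F [0.5  0.14 1.01]
wrist push_peg [([0.5526, -0.0211, 0.1204], 0.62), ([0.5564, -0.0266, 0.0815], 0.62)]
wrist pawl_bar []
```

```bash
python3 - <<'E'
from h import *
env.movel([0.549,0.02,0.107],rate=0.12); env.movel([0.549,0.02,0.20],rate=0.2)
env.reach([0.575,-0.168,0.20],R); 
look("wrist",["push_peg","pawl_bar"],"w11")
env.movel([0.575,-0.168,0.152],rate=0.12); st("down")
for y in (-0.145,-0.13,-0.118,-0.110):
    env.movel([0.575,y,0.152],rate=0.06); s=st()
    if abs(s["wrist_force"][1])>6: break
env.movel([0.575,-0.14,0.152],rate=0.12); env.movel([0.575,-0.14,0.20],rate=0.2)
env.reach([0.549,0.034,0.20],R); look("wrist",["push_peg","pawl_bar"],"w12"); st()
a=cv2.imread("pics/w12.png"); cv2.imwrite("pics/c12.png",a)
E
```

```text
wrist push_peg [([0.554, -0.0219, 0.1226], 0.79)]
wrist pawl_bar [([0.5766, -0.0243, -0.0007], 0.7), ([0.5716, -0.1278, 0.159], 0.62)]
down t 25.82 [ 0.5753 -0.1678  0.1522] F [ 0.73 -0.89  0.61]
 t 26.35 [ 0.5751 -0.1446  0.1522] F [ 0.02 -0.5   0.1 ]
 t 26.75 [ 0.575  -0.1293  0.1519] F [-0.03 -0.5   0.17]
 t 27.1 [ 0.575  -0.1173  0.1519] F [-0.11 -0.71 -0.23]
 t 27.38 [ 0.5751 -0.1094  0.152 ] F [-0.68 -0.18  0.8 ]
wrist push_peg [([0.5512, -0.0221, 0.1199], 0.67)]
wrist pawl_bar [([0.5737, -0.0777, 0.1588], 0.73)]
 t 29.06 [0.5493 0.0315 0.1999] F [0.4  0.31 0.58]
```

View pics/c12.png

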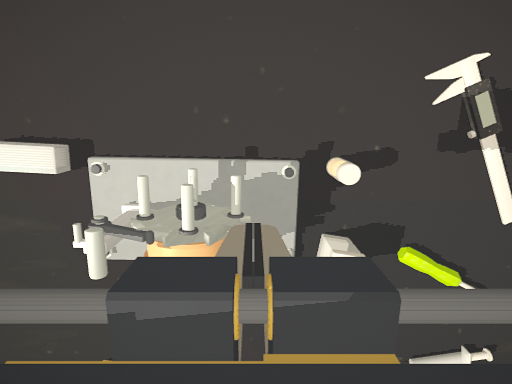

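The pawl is down in the gap again (bar at (97,252), y=-0.078) and the wheel is near 0.4. Now I'll push the peg on until the tooth bears on the pawl.

```bash
python3 - <<'E'
from h import *
env.movel([0.549,0.030,0.107],rate=0.18)
env.movel([0.549,0.004,0.107],rate=0.1); st()
y=0.0
while y>-0.026:
    env.movel([0.549,y,0.107],rate=0.04); s=st()
    if s["wrist_force"][1]>6: break
    y-=0.002
look("wrist",["push_peg","pawl_bar"],"w13")
env.movel([0.549,0.02,0.107],rate=0.12); env.movel([0.549,0.02,0.20],rate=0.2)
env.reach([0.50,0.034,0.24],R); look("wrist",["push_peg","pawl_bar"],"w14"); look("top",["push_peg","pawl_bar"]); st()
cv2.imwrite("pics/c14.png",cv2.resize(cv2.imread("pics/w14.png")[110:270,40:300],(780,480)))
E
```

```text
t 30.13 [0.5495 0.0037 0.1078] F [-0.09  0.55 -0.49]
 t 30.38 [5.490e-01 2.000e-04 1.071e-01] F [0.16 1.16 0.86]
 t 30.63 [ 0.549  -0.0016  0.107 ] F [-0.12 -0.06 -0.15]
 t 30.88 [ 0.5491 -0.0039  0.1071] F [0.92 2.65 1.87]
 t 31.13 [ 0.5491 -0.0063  0.107 ] F [-0.75  1.58  1.24]
 t 31.38 [ 0.549  -0.0084  0.107 ] F [0.04 0.17 1.17]
 t 31.63 [ 0.549  -0.0104  0.107 ] F [0.19 0.13 1.32]
 t 31.88 [ 0.549  -0.0111  0.107 ] F [0.4  4.52 1.26]
 t 32.13 [ 0.549  -0.0113  0.107 ] F [-0.35  8.71  2.15]
wrist push_peg [([0.5524, -0.0336, 0.1237], 0.95)]
wrist pawl_bar [([0.5707, -0.0763, 0.1589], 0.88)]
wrist push_peg [([0.5534, -0.0348, 0.1199], 0.63)]
wrist pawl_bar [([0.5739, -0.0747, 0.1528], 0.52)]
top push_peg [([0.5481, -0.0295, 0.119], 0.72)]
top pawl_bar [([0.5745, -0.0793, 0.1575], 0.75)]
 t 34.0 [0.5    0.0336 0.239 ] F [ 0.12  0.67 -0.1 ]
```

View pics/c14.png

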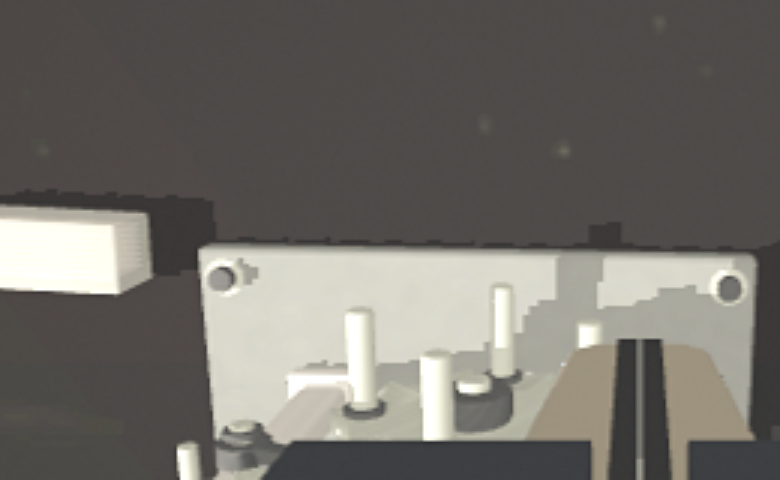

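The wheel came to a firm stop (8.7 N) with the peg at y≈-0.033. In the view the peg (437,395) is just right of the hub, which is one notch back. The pawl is down and the robot is clear, so I'm handing in.

```bash
python3 -c "
from station import *
print(workorder.finish_job())"
```

```text
the job is handed in; nothing more can be done
None
```

I backed the spool off one notch: the wheel stopped firmly against the lowered pawl, with the top peg within about 3 mm of its one-notch position, and I handed the job in at about 34 s. The first three pushes on the pawl bar fell back because my retreating finger caught the pawl's raised nose, and the fourth held after a brief press of about 28 N on the wrist. The finger and gripper stayed clear of the vial and both boxes, though I didn't re-measure where they stand.

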